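Open the dust box for cleaning and hold its lid

TASK

Open up the dust box for my colleague to clean: slide its flat side panel up out of the slots, lower it (do not drop it) into the narrow open-topped stand and leave it standing there on its edge. Then lift the box's hinged lid with the gripper's fingers to about 60 degrees open and finish while still holding it there, steady, because it falls shut if let go. Leave the bowl, jar and brush where they are.

Things in the scene. Friction and masses are not known exactly. Their poses are not given: they have to be found in the camera images.
- dust_box: White box, 190 mm (its x) by 240 mm (its y) by 90 mm high, fixed to the bench, grey lid on top. Origin: centre of its underside. Its x points away from the robot (turned by up to 0.25 rad), y to the left, z up. Lid hinged along the far (+x) top edge. Two upright slots, 12 mm wide and up to 90 mm above the bench, outside its left (+y) wall hold the ends of the side panel.
- panel_center (a point): Centre of the loose flat aluminium side panel: 118 mm long (its x), 9 mm thick (its y), 140 mm high (its z), 0.18 kg. It starts upright in the slots, parallel to the box's axes, 126 mm to +y of the box's origin, lower edge 12 mm and upper edge 152 mm above the bench. Its upper 54 mm stand clear above box and closed lid; raised 80 mm it is free of the slots.
- stand: Grey narrow open-topped stand, fixed to the bench left or right of the dust box (a white carton of dental models is on the other side). 170 mm (its x) by 55 mm (its y) by 75 mm high on a 190 x 90 x 4 mm foot; opening 160 x 45 mm, inner floor 5 mm above the bench. Origin: centre of its underside; z up. A panel let go in it leans a little against a wall: that is fine.
- lid (a joint): Hinge angle of the lid in rad: 0 closed, growing as the front edge rises; 1.047 is 60 degrees; stop at 1.75. The lid is a grey plate 190 mm front to back, 238 mm wide, 7 mm thick, about 0.35 kg. The hinge is almost frictionless: it falls shut from any angle below about 1.5.
- lid_hinge (a point): Point on the lid's hinge axis, middle of the far top edge of the dust box, 90.5 mm above the bench. The hinge axis is the box's y axis.
- lid_tab (a point): Grip point on the lid's steel fin: an upright tab 12 mm thick along the hinge axis, 22 mm high, sticking out 45 mm past the middle of the lid's front edge. The point is mid-height, mid-thickness, 26 mm out from the edge, 216 mm from the hinge, 95 mm above the bench when closed; it moves with the lid. Gripped across its thickness, the fin can turn between the pads.
- panel: The side panel itself (see panel_center). Origin: middle of its lower edge.
- bowl: Black rubber mixing bowl, 100 mm across, 50 mm high, loose, on the bench. Leave alone. Origin: centre of its underside.
- jar: White jar, 64 mm across, 85 mm high, loose, on the bench to the right of the dust box. Leave alone. Origin: centre of its underside.
- brush: Brush 160 mm long lying on the bench, loose. Leave alone. Origin: underside, near the middle.

How it is judged:
On the way, in this order (a step that is already met when the one before it is completed fails the run):
1. the panel is held by the gripper, clear above the slots (height (world z) of panel_center above 0.17 m and contact force between panel and the fingers above 1 N), for 0.2 s.
2. the panel stands in the stand, let go and at rest (x of panel_center in the frame of stand between -0.03 and 0.03 m and y of panel_center in the frame of stand between -0.03 and 0.03 m and z of panel_center in the frame of stand between 0.055 and 0.085 m and angle between panel_center's own z axis and vertical below 0.6 rad and linear speed of panel below 0.05 m/s and contact force between panel and the fingers below 0.1 N), for 0.2 s.
At the end, for the whole second after the job is handed in: The gripper's fingers hold the lid still (under 0.1 rad/s) at 60 degrees, give or take 8 degrees, with the fingers alone carrying it; the panel stands in the stand on its lower edge (centre within 30 mm of the stand's middle, leaning under 34 degrees), untouched and at rest (all of step 2 and value of joint lid between 0.907 and 1.187 rad and velocity of joint lid between -0.1 and 0.1 rad/s and contact force between lid and the fingers above 0.3 N and contact force between lid and panel below 0.05 N); the arm keeps its last pose, push and grip.
It fails at once if the panel is dropped (falls free by more than about 25 mm) (linear speed of panel above 0.7 m/s and contact force between panel and the fingers below 0.05 N).
It fails at once if the lid is raised before the panel is at the stand (value of joint lid above 0.3 rad and horizontal distance between panel_center and stand above 0.06 m).
It fails at once if bowl, jar or brush disturbed by more than 30 mm (distance of any of bowl, jar, brush from where it was at the start of the episode above 0.03 m).
It also fails if it takes over 58 s, if anything falls off the work surface, if the arm or the gripper's body presses on something with over 40 N, if the wrist force passes 120 N, or if a joint passes its speed limit or range.

ROBOT

A 6-joint arm with a two-finger parallel gripper is mounted at the origin on the work surface. World frame = base frame: x ahead of the robot, y to its left, z up, the work surface at z = 0. Lengths are in m, angles in rad, forces in N, time in s.
With the tool pointing down it reaches from about 0.4 to 0.925 m from the base axis. Payload 12.5 kg.
Tool frame: the origin (TCP) lies between the finger pads; the fingertips stand 19 mm ahead of it and the grasp point (between the pads) is the TCP (arm.tips_ahead is the distance from the TCP to the fingertips, in m); y points along the fingers, x is the direction in which the jaws open and shut, and the axes are right-handed (so a half turn about y gives the same grasp; the last joint's range is limited). The gripper opens to 95 mm and grips with 3 to 60 N. Pads are 20 mm wide; open, the fingers measure 119 mm over their backs; the gripper's body (75 mm by 180 mm) begins 59 mm behind the grasp point.
Start: joints at [1.071, 0.491, 1.559, -0, 1.092, -0.106], TCP at [0.24, 0.577, 0.196] pointing down, gripper open.
Joint ranges: [-3.1, 3.1], [-0.84, 2.19], [0.05, 2.79], [-1.13, 4.28], [0.06, 2.93], [-2.69, 2.69]. Speed limits (rad/s): [2.22, 2.22, 2.79, 3.14, 3.14, 3.14].

INTERFACE

Orientations are given as a 3x3 rotation matrix whose columns are the frame's x, y, z axes.
In Python, from plant import arm, capture, camera_info gives the robot as it stands.
- The arm moves only by the tool send_rows, never from a script. Its argument "motion" is a list of rows, each an object of numbers: "tx", "ty", "tz": the shift along the tool's x, y, z normalised to -1 to 1, where 1 is 800 mm; "ax", "ay", "az": the turn, a rotation vector about the tool's x, y, z normalised to -1 to 1, where 1 is pi/2 rad. In form: [{"tx": .., "ty": .., "tz": .., "ax": .., "ay": .., "az": ..}, ...]. A call has 1 to 10 rows; each row shifts and turns the pose as measured when the row begins, along the tool's axes as they then stand; what a row does not reach is not made up. A row lasts 1/8 s, in which the tool goes at most 62.5 mm and 10.7 degrees, less where a joint would pass 70% of its speed; a pose out of reach is approached as far as the arm can. A call with a number of a shift or a turn outside -1 to 1 is refused whole. A call with a gripper value outside its range is refused whole. "grip" is the opening, from -1 (shut) to 1 (fully open), set as the call begins (left out, the last holds). The fingers move at their own pace and stop on an object; the grip force is fixed at half the most. Time passes only in rows, so rows that do not move let the fingers close. It gives the time, the measured TCP pose, the force and the opening at its end, in the units of the state.
- arm.read_state(): the state, without advancing time (a new reading comes with each control period).
- capture(name): name is "scene" or "top" or "wrist"; returns (picture, depth): 384x512x3 uint8, red, green, blue; 384x512 float32, m along the optical axis (not along the pixel's ray), 0 where there is no reading.
- camera_info(name): a dict with "mtx" (3x3 intrinsics, pixels), "k1" (the pictures are not rectified: a ray, as slopes to the right and down, at radius r is drawn at 1 + k1 r^2 times it, then the intrinsics apply), "extrinsics" (4x4, takes a point from world to camera coordinates). Camera axes: x right, y up, looking along -z (the intrinsics and any distortion apply to the point x, -y, -z); pixel columns grow to the right and rows downward; lengths in m; the calibration is good to about 2 mm. A picture is of the moment at which its call begins: read the wrist's pose just before it. camera_info takes no time and is no camera call; for the wrist camera it gives the pose at the moment of the call.
- arm.close_job(): hands the job in, once; it reports no verdict.
The state is a dict: "time_s": time; "qpos": joint angles; "dq": joint speeds; "effort": joint torques, N m; "eef_pos": TCP position; "ee_rot": TCP orientation; "force": force on the tool from outside, world axes, zero at the start; "ft_torque": the same for the moment, N m; "width": finger opening in m.
Only numpy, scipy, OpenCV 4.12 (cv2) and the standard library are available. Lean on these libraries where they do the work, as an engineer would, in place of code of your own. Each camera call takes 0.05 s, during which the arm holds its last target. There are 200 camera calls.

## Working session

There is one attempt and no reset: what is moved stays moved. The work goes in short steps, Python scripts to look and compute and a tool call to move; the robot and the scene stay as the last step left them, time stands still between calls to the robot, and variables do not carry over. Pictures are saved under pics/ and viewed, about 8 in all and at most 12, crops included, and the job is handed in when it is done.

Besides the shell and the picture viewer there is one more tool, called after "Emit:" as name(argument=value, ...) on one line, values as JSON. send_rows: Moves the arm, as the interface text tells. Its arguments: {"type":"object","properties":{"motion":{"type":"array"},"grip":{"type":"number"}},"required":["motion"]}

```bash
mkdir -p pics; ls; cat > h.py <<'E'
import numpy as np,cv2
from plant import arm,capture,camera_info
def snap(n,f):
    ci=camera_info(n);p,d=capture(n);cv2.imwrite(f'pics/{f}.png',cv2.cvtColor(p,cv2.COLOR_RGB2BGR))
    np.savez(f'pics/{f}.npz',p=p,d=d,K=ci['mtx'],k1=ci['k1'],E=ci['extrinsics']);return p,d
def cloud(f):
    z=np.load(f'pics/{f}.npz');d=z['d'];K=np.array(z['K']);k=float(z['k1'])
    v,u=np.mgrid[:d.shape[0],:d.shape[1]].astype(float)
    pts=np.stack([u,v],-1).reshape(-1,1,2)
    n=cv2.undistortPoints(pts,K,np.array([k,0,0,0.])).reshape(d.shape+(2,))
    P=np.stack([n[...,0]*d,-n[...,1]*d,-d,np.ones_like(d)],-1)
    W=P@np.linalg.inv(z['E']).T
    W[d==0]=np.nan
    return W[...,:3],z['p']
def proj(f,X):
    z=np.load(f'pics/{f}.npz');c=(z['E']@np.append(X,1))[:3];a=np.array([c[0],-c[1]])/-c[2]
    a=a*(1+float(z['k1'])*(a@a));return (z['K']@np.append(a,1))[:2]
E
python3 - <<'E'
from h import *
snap('top','t0');snap('scene','s0')
im=np.hstack([cv2.imread('pics/t0.png')]);cv2.imwrite('pics/t0b.png',cv2.resize(im,(800,600)))
for n in('top','scene'):print(camera_info(n))
print(arm.read_state())
E
```

```text
pics
{'mtx': array([[370.05640825,   0.        , 257.33223037],
       [  0.        , 370.05640825, 190.29017302],
       [  0.        ,   0.        ,   1.        ]]), 'k1': -0.10150775737880928, 'extrinsics': array([[-0.02346234, -0.99895491, -0.03922518,  0.03408567],
       [ 0.98229447, -0.03033026,  0.18487196, -0.53922924],
       [-0.18586847, -0.03419315,  0.9819795 , -1.0894509 ],
       [ 0.        ,  0.        ,  0.        ,  1.        ]])}
{'mtx': array([[444.57857771,   0.        , 260.21896172],
       [  0.        , 444.57857771, 194.36399359],
       [  0.        ,   0.        ,   1.        ]]), 'k1': 0.023089129658427434, 'extrinsics': array([[-0.68446943,  0.72898474, -0.00910231,  0.36792764],
       [-0.55772923, -0.51554931,  0.65049752,  0.23536557],
       [ 0.46951008,  0.45032229,  0.75945383, -1.52174417],
       [ 0.        ,  0.        ,  0.        ,  1.        ]])}
{'time_s': 0.1, 'qpos': array([ 1.07139386e+00,  4.91470854e-01,  1.55936272e+00, -6.29239366e-06,
        1.09170219e+00, -1.05566514e-01]), 'dq': array([-0.00106211, -0.00158044, -0.00057201,  0.00151204,  0.00184996,
       -0.00034388]), 'effort': array([ 2.67939846e-03, -6.13625836e+01, -2.58605558e+01,  6.93791779e-02,
        4.70248621e-02, -6.79262683e-06]), 'eef_pos': array([0.23968837, 0.57697374, 0.19554673]), 'ee_rot': array([[ 3.83730629e-01, -4.46758869e-04, -9.23444966e-01],
       [ 9.23444597e-01, -8.30609245e-04,  3.83730878e-01],
       [-9.38457099e-04, -9.99999555e-01,  9.38268553e-05]]), 'force': array([-0.33671067, -0.32111588, -0.02024092]), 'ft_torque': array([ 0.00240549, -0.0235806 ,  0.01150986]), 'width': 0.09505360614985134}
```

View pics/t0b.png

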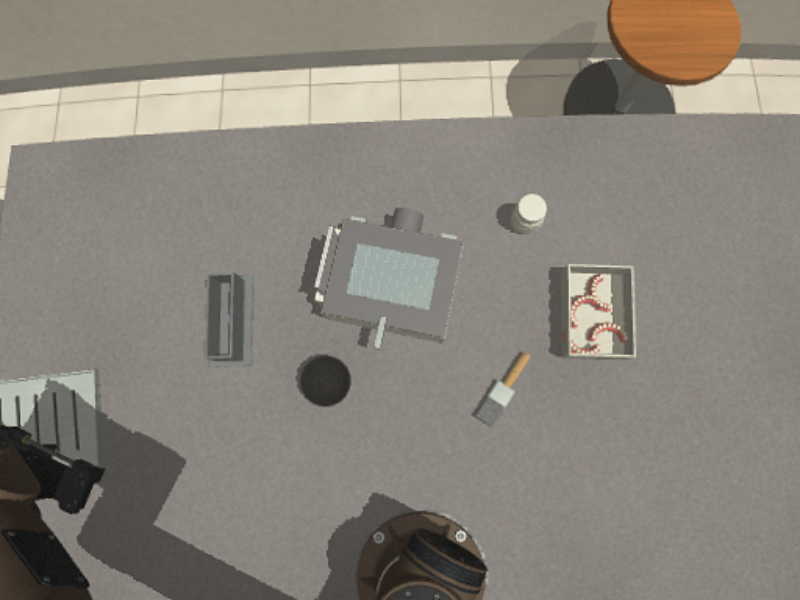

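View pics/s0.png

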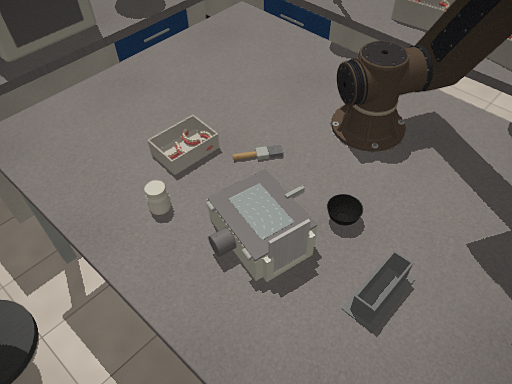

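The top view (800x600) shows the box centred near (392,278), with the panel on its left edge at (326,262). The tab is at (380,332), the stand at (229,318) and the bowl at (325,380). Next I'll measure these from the depth.

```bash
python3 - <<'E'
from h import *
W,p=cloud('t0')
s=512/800
def reg(x0,y0,x1,y1,z0,z1,n):
    R=W[int(y0*s):int(y1*s),int(x0*s):int(x1*s)].reshape(-1,3);R=R[(R[:,2]>z0)&(R[:,2]<z1)]
    r=cv2.minAreaRect((R[:,:2]*1000).astype(np.float32));print(n,len(R),r,np.round(np.median(R,0),3));return R
reg(310,200,475,360,.083,.104,'lid')
reg(300,210,360,320,.135,.17,'paneltop')
reg(195,260,265,375,.066,.085,'standtop')
reg(195,260,265,375,.002,.012,'standfoot')
reg(290,340,360,420,.04,.06,'bowl')
reg(365,315,392,352,.095,.12,'tab')
reg(510,180,550,240,.07,.1,'jar')
reg(460,340,540,430,.005,.05,'brush')
W2,_=cloud('s0')
def r2(x0,y0,x1,y1,z0,z1,n):
    R=W2[y0:y1,x0:x1].reshape(-1,3);R=R[(R[:,2]>z0)&(R[:,2]<z1)]
    r=cv2.minAreaRect((R[:,:2]*1000).astype(np.float32));print('s',n,len(R),r,np.round(np.median(R,0),3))
r2(260,210,325,265,.145,.16,'paneltop');r2(340,250,415,330,.068,.085,'stand');r2(205,165,310,265,.085,.1,'lid');r2(282,180,308,200,.08,.12,'tab')
E
```

```text
lid 5155 ((574.67578125, 44.88134002685547), (257.87652587890625, 278.5538024902344), 76.64275360107422) [0.571 0.036 0.098]
paneltop 179 ((602.1116943359375, 158.48416137695312), (10.849618911743164, 119.01251983642578), 76.20498657226562) [0.599 0.158 0.152]
standtop 347 ((513.005615234375, 379.6136779785156), (169.44525146484375, 58.460025787353516), 0.9853383898735046) [0.51  0.378 0.074]
standfoot 1067 ((522.8602294921875, 387.44879150390625), (247.5553436279297, 151.83311462402344), 1.2524170875549316) [0.511 0.383 0.004]
bowl 210 ((381.255126953125, 173.3325653076172), (99.16104125976562, 94.00694274902344), 88.93766784667969) [0.383 0.182 0.049]
tab 172 ((469.37200927734375, 67.3050765991211), (47.30094909667969, 63.05590057373047), 88.64697265625) [0.485 0.063 0.101]
jar 283 ((706.6847534179688, -240.3341522216797), (56.32499313354492, 55.913612365722656), 86.69939422607422) [ 0.705 -0.239  0.085]
brush 522 ((371.6678161621094, -171.8971710205078), (145.28733825683594, 169.83155822753906), 88.83283996582031) [ 0.347 -0.166  0.018]
s paneltop 206 ((604.907470703125, 160.27981567382812), (12.021886825561523, 115.72432708740234), 77.34800720214844) [0.606 0.161 0.151]
s stand 459 ((513.7516479492188, 380.230712890625), (173.05372619628906, 55.60334777832031), 0.5919997692108154) [0.524 0.381 0.074]
s lid 4563 ((562.07958984375, 49.05238342285156), (260.202880859375, 244.65045166015625), 77.0140151977539) [0.59  0.043 0.097]
s tab 204 ((472.3819274902344, 61.74806213378906), (45.03166961669922, 60.7251091003418), 42.47056198120117) [0.477 0.064 0.099]
```

```bash
cat >> h.py <<'E'
def delta(X,yaw,st=None):
    "tool-frame shift (/0.8 m) and turn (/(pi/2)) to X, tool down, tool x at yaw deg"
    from scipy.spatial.transform import Rotation as R
    st=st or arm.read_state();r=np.array(st['ee_rot']);y=np.radians(yaw)
    x=np.array([np.cos(y),np.sin(y),0]);yy=np.array([0,0,-1.]);T=np.stack([x,yy,np.cross(x,yy)],1)
    d=r.T@(np.array(X)-st['eef_pos']);dT=T.T@(np.array(X)-st['eef_pos'])
    w=R.from_matrix(r.T@T).as_rotvec()/(np.pi/2)
    print('err mm',np.round((np.array(X)-st['eef_pos'])*1000,1),'shift',np.round(d/.8,4),'turn',np.round(w,4),'shift after turn',np.round(dT/.8,4),'n62.5=%.1f'%(np.linalg.norm(d)/.0625))
E
python3 - <<'E'
from h import *
delta([.603,.159,.2],76.2)
E
```

```text
err mm [ 363.3 -418.     4.5] shift [-0.3082 -0.0053 -0.6199] turn [-0.0001 -0.0974 -0.0006] shift after turn [-0.3991 -0.0056 -0.5657] n62.5=8.9
```

Emit:
send_rows(motion=[{"tx": 0,"ty": 0,"tz": 0,"ax": 0,"ay": -0.098,"az": 0}], grip=1)

```text
time_s: 0.22
eef_pos: [0.2396, 0.5768, 0.1951]
ee_rot: [[0.235, -0.001, -0.972], [0.972, -0.002, 0.235], [-0.002, -1.0, 0.0]]
force: [0.7, -0.5, 0.3]
width: 0.0951
```

```bash
python3 - <<'E'
from h import *
delta([.603,.159,.2],76.2)
E
```

```text
err mm [ 363.4 -417.8    4.9] shift [-0.401  -0.0057 -0.5642] turn [-0.0003  0.0024 -0.0011] shift after turn [-0.3988 -0.0061 -0.5657] n62.5=8.9
```

Emit:
send_rows(motion=[{"tx": -0.044,"ty": -0.002,"tz": -0.062},{"tx": -0.044,"ty": -0.002,"tz": -0.062},{"tx": -0.044,"ty": -0.001,"tz": -0.062},{"tx": -0.044,"ty": -0.001,"tz": -0.062},{"tx": -0.044,"ty": 0,"tz": -0.062},{"tx": -0.044,"ty": 0,"tz": -0.062},{"tx": -0.044,"ty": 0,"tz": -0.062},{"tx": -0.044,"ty": 0,"tz": -0.062},{"tx": -0.03,"ty": 0,"tz": -0.04}])

```text
validation failed for argument at $.mo...
```

```bash
python3 - <<'E'
from h import *
snap('wrist','w0')
delta([.603,.159,.2],76.2)
E
```

```text
err mm [ 363.4 -417.7    5. ] shift [-0.406  -0.0056 -0.5605] turn [-0.0003  0.0082 -0.0012] shift after turn [-0.3987 -0.0062 -0.5657] n62.5=8.9
```

View pics/w0.png

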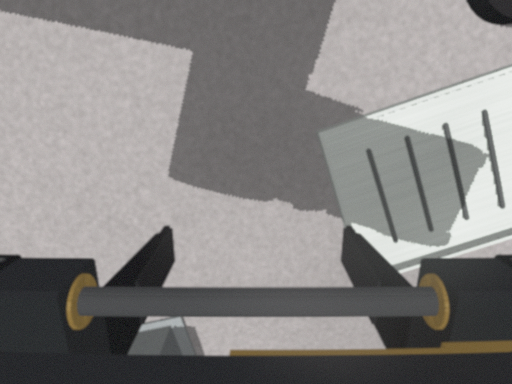

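The move was refused because rows need all six numbers. This wrist picture shows only the bench, with the two fingertips near (170,230) and (345,230).

Emit:
send_rows(motion=[{"tx": -0.044,"ty": -0.002,"tz": -0.062,"ax": 0,"ay": 0.008,"az": 0},{"tx": -0.044,"ty": -0.002,"tz": -0.062,"ax": 0,"ay": 0,"az": 0},{"tx": -0.044,"ty": -0.001,"tz": -0.062,"ax": 0,"ay": 0,"az": 0},{"tx": -0.044,"ty": -0.001,"tz": -0.062,"ax": 0,"ay": 0,"az": 0},{"tx": -0.044,"ty": 0,"tz": -0.062,"ax": 0,"ay": 0,"az": 0},{"tx": -0.044,"ty": 0,"tz": -0.062,"ax": 0,"ay": 0,"az": 0},{"tx": -0.044,"ty": 0,"tz": -0.062,"ax": 0,"ay": 0,"az": 0},{"tx": -0.044,"ty": 0,"tz": -0.062,"ax": 0,"ay": 0,"az": 0}])

```text
time_s: 1.27
eef_pos: [0.562, 0.1995, 0.1988]
ee_rot: [[0.25, -0.002, -0.968], [0.968, -0.002, 0.25], [-0.003, -1.0, 0.001]]
force: [0.5, 0.2, 0.5]
width: 0.0952
```

```bash
python3 - <<'E'
from h import *
delta([.603,.159,.2],76.2)
E
```

```text
err mm [ 41.  -40.5   1.2] shift [-0.0362 -0.0015 -0.0623] turn [-0.0009 -0.0074 -0.0018] shift after turn [-0.0369 -0.0016 -0.0618] n62.5=0.9
```

Emit:
send_rows(motion=[{"tx": -0.036,"ty": -0.0015,"tz": -0.062,"ax": 0,"ay": -0.007,"az": 0},{"tx": 0,"ty": 0,"tz": 0,"ax": 0,"ay": 0,"az": 0}])

```text
time_s: 1.52
eef_pos: [0.6058, 0.1542, 0.1991]
ee_rot: [[0.248, -0.003, -0.969], [0.969, -0.003, 0.248], [-0.003, -1.0, 0.002]]
force: [-0.6, 0.1, -0.4]
width: 0.0956
```

```bash
python3 - <<'E'
from h import *
delta([.603,.159,.2],76.2)
p,d=snap('wrist','w1')
W,_=cloud('w1')
M=(W[...,2]>.145)&(W[...,2]<.16)
R=W[M];print(len(R))
# keep near panel
R=R[(abs(R[:,0]-.603)<.08)&(abs(R[:,1]-.159)<.05)]
print(len(R),cv2.minAreaRect((R[:,:2]*1000).astype(np.float32)),np.median(R,0))
for P in ([.603,.159,.152],[.455,.065,.106]):print(proj('w1',P))
delta([.603,.159,.2],76.2)
E
```

```text
err mm [-2.8  4.8  0.9] shift [ 0.0049 -0.0011  0.0049] turn [-0.0012 -0.0062 -0.0021] shift after turn [ 0.0049 -0.0011  0.0048] n62.5=0.1
1782
1782 ((601.2014770507812, 160.0006561279297), (9.037775039672852, 118.31782531738281), 76.64539337158203) [0.5948821  0.16148019 0.15245663]
[262.70480286 203.11250466]
[102.51562802  41.94924896]
err mm [-1.5  3.4  0.9] shift [ 0.0037 -0.0011  0.0029] turn [-0.0018 -0.0054 -0.0021] shift after turn [ 0.0037 -0.0011  0.0028] n62.5=0.1
```

View pics/w1.png

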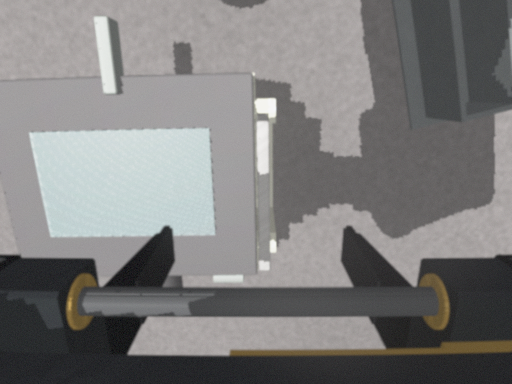

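The wrist view shows the panel's top edge at column ~264, rows 120-265, and the tab at (105,55). The depth rectangle measures 9 x 118 mm, centred at (0.601,0.160) with yaw 76.6°, which matches the given sizes. I'll go down on it.

```bash
python3 - <<'E'
from h import *
delta([.6012,.160,.124],76.6)
E
```

```text
err mm [ -3.3   4.4 -75.1] shift [0.0046 0.0939 0.0051] turn [-0.0018 -0.0098 -0.0021] shift after turn [0.0044 0.0939 0.0053] n62.5=1.2
```

Emit:
send_rows(motion=[{"tx": 0.0045,"ty": 0,"tz": 0.004,"ax": -0.002,"ay": -0.01,"az": -0.002},{"tx": 0,"ty": 0.045,"tz": 0,"ax": 0,"ay": 0,"az": 0},{"tx": 0,"ty": 0,"tz": 0,"ax": 0,"ay": 0,"az": 0}])

```text
time_s: 1.95
eef_pos: [0.5997, 0.1634, 0.163]
ee_rot: [[0.229, 0.0, -0.974], [0.974, 0.001, 0.229], [0.001, -1.0, -0.0]]
force: [0.2, 0.1, 0.3]
width: 0.0947
```

```bash
python3 - <<'E'
from h import *
delta([.6012,.160,.124],76.6)
E
```

```text
err mm [  1.5  -3.4 -39. ] shift [-0.0038  0.0488 -0.0028] turn [0.0001 0.0021 0.0004] shift after turn [-0.0037  0.0488 -0.0028] n62.5=0.6
```

Emit:
send_rows(motion=[{"tx": -0.0035,"ty": 0.025,"tz": -0.0025,"ax": 0,"ay": 0.002,"az": 0},{"tx": 0,"ty": 0.023,"tz": 0,"ax": 0,"ay": 0,"az": 0},{"tx": 0,"ty": 0,"tz": 0,"ax": 0,"ay": 0,"az": 0}])

```text
time_s: 2.33
eef_pos: [0.601, 0.1637, 0.1285]
ee_rot: [[0.228, 0.005, -0.974], [0.974, 0.002, 0.228], [0.003, -1.0, -0.004]]
force: [0.6, 0.1, 0.3]
width: 0.0951
```

```bash
python3 - <<'E'
from h import *
delta([.6012,.160,.124],76.6)
E
```

```text
err mm [ 0.2 -3.7 -4.5] shift [-0.0045  0.0056 -0.0012] turn [0.0028 0.0025 0.0017] shift after turn [-0.0045  0.0056 -0.0013] n62.5=0.1
```

Emit:
send_rows(motion=[{"tx": -0.0045,"ty": 0.005,"tz": -0.001,"ax": 0.003,"ay": 0.003,"az": 0.002},{"tx": 0,"ty": 0,"tz": 0,"ax": 0,"ay": 0,"az": 0},{"tx": 0,"ty": 0,"tz": 0,"ax": 0,"ay": 0,"az": 0}])

```text
time_s: 2.7
eef_pos: [0.6018, 0.1609, 0.1276]
ee_rot: [[0.232, 0.003, -0.973], [0.973, 0.0, 0.232], [0.001, -1.0, -0.003]]
force: [-0.3, -0.2, 0.0]
width: 0.0951
```

Emit:
send_rows(motion=[{"tx": 0,"ty": 0,"tz": 0,"ax": 0,"ay": 0,"az": 0},{"tx": 0,"ty": 0,"tz": 0,"ax": 0,"ay": 0,"az": 0},{"tx": 0,"ty": 0,"tz": 0,"ax": 0,"ay": 0,"az": 0},{"tx": 0,"ty": 0,"tz": 0,"ax": 0,"ay": 0,"az": 0},{"tx": 0,"ty": 0,"tz": 0,"ax": 0,"ay": 0,"az": 0},{"tx": 0,"ty": 0,"tz": 0,"ax": 0,"ay": 0,"az": 0},{"tx": 0,"ty": 0,"tz": 0,"ax": 0,"ay": 0,"az": 0},{"tx": 0,"ty": 0,"tz": 0,"ax": 0,"ay": 0,"az": 0}], grip=-1)

```text
time_s: 3.7
eef_pos: [0.6019, 0.1608, 0.128]
ee_rot: [[0.232, 0.003, -0.973], [0.973, 0.0, 0.232], [0.001, -1.0, -0.003]]
force: [-0.6, 0.1, -0.3]
width: 0.0207
```

Emit:
send_rows(motion=[{"tx": 0,"ty": 0,"tz": 0,"ax": 0,"ay": 0,"az": 0},{"tx": 0,"ty": 0,"tz": 0,"ax": 0,"ay": 0,"az": 0},{"tx": 0,"ty": 0,"tz": 0,"ax": 0,"ay": 0,"az": 0},{"tx": 0,"ty": 0,"tz": 0,"ax": 0,"ay": 0,"az": 0}])

```text
time_s: 4.2
eef_pos: [0.6019, 0.1607, 0.128]
ee_rot: [[0.232, 0.003, -0.973], [0.973, 0.0, 0.232], [0.001, -1.0, -0.003]]
force: [0.5, -0.6, 0.1]
width: 0.009
```

Emit:
send_rows(motion=[{"tx": 0,"ty": -0.02,"tz": 0,"ax": 0,"ay": 0,"az": 0},{"tx": 0,"ty": -0.02,"tz": 0,"ax": 0,"ay": 0,"az": 0}])

```text
time_s: 4.45
eef_pos: [0.6011, 0.1607, 0.1606]
ee_rot: [[0.232, 0.001, -0.973], [0.973, -0.0, 0.232], [-0.0, -1.0, -0.001]]
force: [-0.2, -0.5, -2.4]
width: 0.0085
```

Emit:
send_rows(motion=[{"tx": 0,"ty": -0.025,"tz": 0,"ax": 0,"ay": 0,"az": 0},{"tx": 0,"ty": -0.025,"tz": 0,"ax": 0,"ay": 0,"az": 0},{"tx": 0,"ty": -0.025,"tz": 0,"ax": 0,"ay": 0,"az": 0},{"tx": 0,"ty": -0.025,"tz": 0,"ax": 0,"ay": 0,"az": 0},{"tx": 0,"ty": -0.015,"tz": 0,"ax": 0,"ay": 0,"az": 0},{"tx": 0,"ty": 0,"tz": 0,"ax": 0,"ay": 0,"az": 0},{"tx": 0,"ty": 0,"tz": 0,"ax": 0,"ay": 0,"az": 0},{"tx": 0,"ty": 0,"tz": 0,"ax": 0,"ay": 0,"az": 0}])

```text
time_s: 5.45
eef_pos: [0.6006, 0.1607, 0.2619]
ee_rot: [[0.232, 0.005, -0.973], [0.973, 0.001, 0.232], [0.002, -1.0, -0.005]]
force: [-1.0, 0.3, -2.5]
width: 0.0083
```

```bash
python3 - <<'E'
from h import *
snap('scene','s1')
delta([.5135,.380,.25],90.8)
W,p=cloud('s1'); Q=W[100:300,180:420];Q=Q[(Q[...,2]>.26)]
E
```

```text
err mm [-87.  219.3 -11.7] shift [0.2414 0.0143 0.1694] turn [ 0.003  -0.1579  0.0007] shift after turn [0.2756 0.0147 0.1049] n62.5=3.8
```

View pics/s1.png

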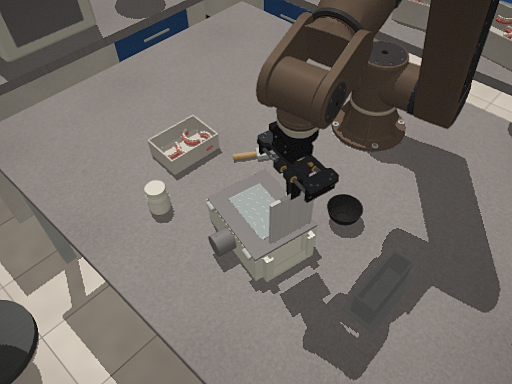

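The panel is out of the slots and held upright, spanning about (270-312, 195-243). I'll turn it and carry it over the stand.

Emit:
send_rows(motion=[{"tx": 0,"ty": 0,"tz": 0,"ax": 0.002,"ay": -0.079,"az": 0},{"tx": 0,"ty": 0,"tz": 0,"ax": 0,"ay": -0.079,"az": 0},{"tx": 0.046,"ty": 0.001,"tz": 0.017,"ax": 0,"ay": 0,"az": 0},{"tx": 0.046,"ty": 0.001,"tz": 0.017,"ax": 0,"ay": 0,"az": 0},{"tx": 0.046,"ty": 0.001,"tz": 0.017,"ax": 0,"ay": 0,"az": 0},{"tx": 0.046,"ty": 0.001,"tz": 0.017,"ax": 0,"ay": 0,"az": 0},{"tx": 0.046,"ty": 0.001,"tz": 0.017,"ax": 0,"ay": 0,"az": 0},{"tx": 0,"ty": 0,"tz": 0,"ax": 0,"ay": 0,"az": 0}])

```text
time_s: 6.5
eef_pos: [0.5259, 0.3477, 0.2528]
ee_rot: [[-0.021, -0.005, -1.0], [1.0, -0.001, -0.021], [-0.001, -1.0, 0.005]]
force: [-0.2, -0.2, -2.4]
width: 0.0084
```

```bash
python3 - <<'E'
from h import *
delta([.5135,.380,.25],90.8)
E
```

```text
err mm [-12.4  32.3  -2.8] shift [0.0407 0.0036 0.0147] turn [-0.0034  0.0043 -0.0007] shift after turn [0.0406 0.0036 0.015 ] n62.5=0.6
```

Emit:
send_rows(motion=[{"tx": 0.04,"ty": 0,"tz": 0.0147,"ax": -0.003,"ay": 0.004,"az": -0.001},{"tx": 0,"ty": 0.02,"tz": 0,"ax": 0,"ay": 0,"az": 0},{"tx": 0,"ty": 0.02,"tz": 0,"ax": 0,"ay": 0,"az": 0},{"tx": 0,"ty": 0,"tz": 0,"ax": 0,"ay": 0,"az": 0},{"tx": 0,"ty": 0,"tz": 0,"ax": 0,"ay": 0,"az": 0}])

```text
time_s: 7.12
eef_pos: [0.5147, 0.3766, 0.2174]
ee_rot: [[-0.012, -0.003, -1.0], [1.0, -0.002, -0.012], [-0.002, -1.0, 0.003]]
force: [0.0, -0.4, -1.4]
width: 0.0086
```

```bash
python3 - <<'E'
from h import *
snap('scene','s2');snap('top','t2')
delta([.5135,.380,.125],90.8)
W,p=cloud('s2')
R=W[200:340,330:420].reshape(-1,3);R=R[(R[:,2]>.068)&(R[:,2]<.08)]
print(len(R),cv2.minAreaRect((R[:,:2]*1000).astype(np.float32)))
a=cv2.imread('pics/s2.png')[180:330,300:460];cv2.imwrite('pics/s2c.png',cv2.resize(a,None,fx=4,fy=4))
E
```

```text
err mm [ -1.1   3.2 -92.6] shift [0.0042 0.1157 0.001 ] turn [-0.0016 -0.001  -0.0013] shift after turn [0.004  0.1157 0.0013] n62.5=1.5
346 ((514.1649780273438, 380.3388977050781), (171.58909606933594, 55.38492965698242), 0.6169910430908203)
```

View pics/s2c.png

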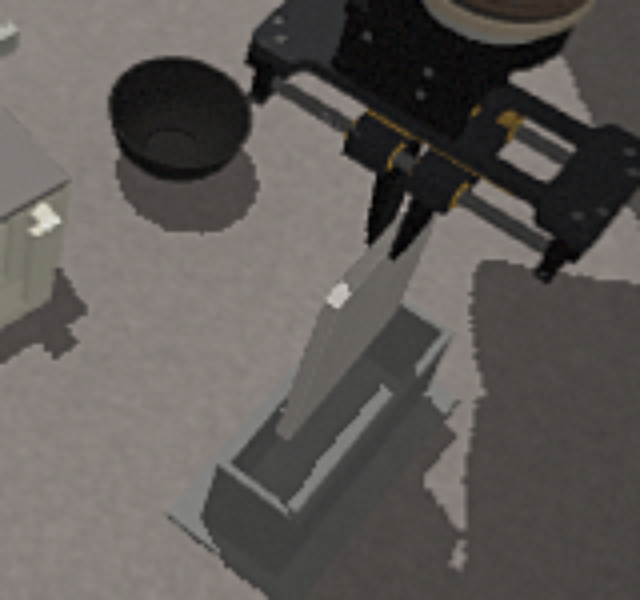

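The panel hangs aligned over the opening, with its lower far corner at crop (287,437), inside the rim. I'll lower it.

Emit:
send_rows(motion=[{"tx": 0.004,"ty": 0.02,"tz": 0.001,"ax": -0.001,"ay": -0.001,"az": -0.001},{"tx": 0,"ty": 0.02,"tz": 0,"ax": 0,"ay": 0,"az": 0},{"tx": 0,"ty": 0.02,"tz": 0,"ax": 0,"ay": 0,"az": 0},{"tx": 0,"ty": 0.02,"tz": 0,"ax": 0,"ay": 0,"az": 0},{"tx": 0,"ty": 0.02,"tz": 0,"ax": 0,"ay": 0,"az": 0},{"tx": 0,"ty": 0,"tz": 0,"ax": 0,"ay": 0,"az": 0},{"tx": 0,"ty": 0,"tz": 0,"ax": 0,"ay": 0,"az": 0}])

```text
time_s: 8.1
eef_pos: [0.5135, 0.3799, 0.1313]
ee_rot: [[-0.014, -0.002, -1.0], [1.0, -0.001, -0.014], [-0.001, -1.0, 0.002]]
force: [0.3, 1.1, -2.0]
width: 0.0087
```

```bash
python3 - <<'E'
from h import *
delta([.5137,.380,.1225],90.7)
E
```

```text
err mm [ 0.2  0.1 -8.8] shift [ 0.0001  0.011  -0.0003] turn [-0.0011  0.0011 -0.0005] shift after turn [ 0.0001  0.011  -0.0003] n62.5=0.1
```

Emit:
send_rows(motion=[{"tx": 0,"ty": 0.007,"tz": 0,"ax": -0.001,"ay": 0,"az": 0},{"tx": 0,"ty": 0.005,"tz": 0,"ax": 0,"ay": 0,"az": 0},{"tx": 0,"ty": 0.002,"tz": 0,"ax": 0,"ay": 0,"az": 0},{"tx": 0,"ty": 0,"tz": 0,"ax": 0,"ay": 0,"az": 0}])

```text
time_s: 8.6
eef_pos: [0.5139, 0.3804, 0.1212]
ee_rot: [[-0.014, 0.002, -1.0], [1.0, 0.001, -0.014], [0.001, -1.0, -0.002]]
force: [-0.2, -0.1, -2.2]
width: 0.0088
```

Emit:
send_rows(motion=[{"tx": 0,"ty": 0.0025,"tz": 0,"ax": 0,"ay": 0,"az": 0},{"tx": 0,"ty": 0,"tz": 0,"ax": 0,"ay": 0,"az": 0},{"tx": 0,"ty": 0,"tz": 0,"ax": 0,"ay": 0,"az": 0}])

```text
time_s: 8.98
eef_pos: [0.5143, 0.3811, 0.1214]
ee_rot: [[-0.014, 0.004, -1.0], [1.0, 0.003, -0.014], [0.003, -1.0, -0.005]]
force: [-1.3, -0.3, -3.3]
width: 0.0085
```

Emit:
send_rows(motion=[{"tx": 0,"ty": 0.0025,"tz": 0,"ax": 0,"ay": 0,"az": 0},{"tx": 0,"ty": 0,"tz": 0,"ax": 0,"ay": 0,"az": 0},{"tx": 0,"ty": 0,"tz": 0,"ax": 0,"ay": 0,"az": 0}])

```text
time_s: 9.35
eef_pos: [0.515, 0.3816, 0.1211]
ee_rot: [[-0.014, 0.007, -1.0], [1.0, 0.004, -0.014], [0.004, -1.0, -0.007]]
force: [1.1, 0.2, -0.8]
width: 0.0087
```

Emit:
send_rows(motion=[{"tx": 0,"ty": 0,"tz": 0,"ax": 0,"ay": 0,"az": 0},{"tx": 0,"ty": 0,"tz": 0,"ax": 0,"ay": 0,"az": 0},{"tx": 0,"ty": 0,"tz": 0,"ax": 0,"ay": 0,"az": 0},{"tx": 0,"ty": 0,"tz": 0,"ax": 0,"ay": 0,"az": 0},{"tx": 0,"ty": 0,"tz": 0,"ax": 0,"ay": 0,"az": 0},{"tx": 0,"ty": 0,"tz": 0,"ax": 0,"ay": 0,"az": 0},{"tx": 0,"ty": 0,"tz": 0,"ax": 0,"ay": 0,"az": 0},{"tx": 0,"ty": 0,"tz": 0,"ax": 0,"ay": 0,"az": 0},{"tx": 0,"ty": 0,"tz": 0,"ax": 0,"ay": 0,"az": 0},{"tx": 0,"ty": 0,"tz": 0,"ax": 0,"ay": 0,"az": 0}], grip=1)

```text
time_s: 10.6
eef_pos: [0.515, 0.3815, 0.1205]
ee_rot: [[-0.014, 0.006, -1.0], [1.0, 0.004, -0.014], [0.004, -1.0, -0.006]]
force: [-0.3, -0.4, -0.4]
width: 0.0945
```

```bash
python3 - <<'E'
from h import *
print(arm.read_state()['width'])
snap('scene','s3');snap('wrist','w3')
W,p=cloud('w3')
R=W.reshape(-1,3);R=R[(R[:,2]>.13)&(R[:,2]<.16)&(abs(R[:,0]-.513)<.09)&(abs(R[:,1]-.38)<.05)]
print(len(R));print(len(R) and (cv2.minAreaRect((R[:,:2]*1000).astype(np.float32)),np.median(R,0)))
a=cv2.imread('pics/s3.png')[180:330,300:460];a=cv2.resize(a,(400,375),interpolation=3)
b=cv2.imread('pics/w3.png');b=cv2.resize(b,(400,375));cv2.imwrite('pics/c3.png',np.hstack([a,b]))
E
```

```text
0.09452090992941474
3755
(((514.308837890625, 381.4943542480469), (90.27281951904297, 85.98617553710938), 43.814388275146484), array([0.50499194, 0.38132812, 0.14555749]))
```

View pics/c3.png

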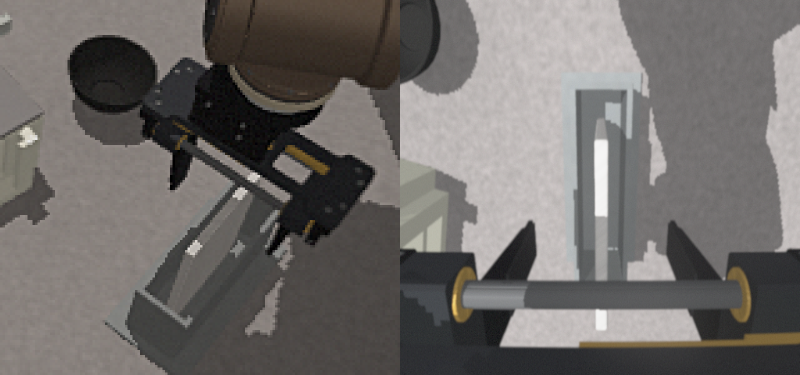

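The panel stands upright in the stand with both fingers clear of it: in the right half it is the white strip at column 600, and the fingers are at 520 and 680. I'll retreat straight up.

Emit:
send_rows(motion=[{"tx": 0,"ty": -0.025,"tz": 0,"ax": 0,"ay": 0,"az": 0},{"tx": 0,"ty": -0.03,"tz": 0,"ax": 0,"ay": 0,"az": 0},{"tx": 0,"ty": -0.04,"tz": 0,"ax": 0,"ay": 0,"az": 0},{"tx": 0,"ty": -0.05,"tz": 0,"ax": 0,"ay": 0,"az": 0},{"tx": 0,"ty": -0.05,"tz": 0,"ax": 0,"ay": 0,"az": 0},{"tx": 0,"ty": 0,"tz": 0,"ax": 0,"ay": 0,"az": 0}])

```text
time_s: 11.45
eef_pos: [0.5138, 0.3807, 0.2808]
ee_rot: [[-0.014, 0.005, -1.0], [1.0, 0.003, -0.014], [0.003, -1.0, -0.005]]
force: [0.3, 0.5, -0.8]
width: 0.0951
```

```bash
python3 - <<'E'
from h import *
delta([.451,.066,.22],76.6)
E
```

```text
err mm [ -62.8 -314.7  -60.8] shift [-0.3925  0.0743  0.0842] turn [0.0029 0.1576 0.0024] shift after turn [-0.4009  0.076  -0.0148] n62.5=5.2
```

Emit:
send_rows(motion=[{"tx": 0,"ty": 0,"tz": 0,"ax": 0.003,"ay": 0.079,"az": 0.002},{"tx": 0,"ty": 0,"tz": 0,"ax": 0,"ay": 0.079,"az": 0},{"tx": -0.06,"ty": 0.004,"tz": -0.002,"ax": 0,"ay": 0,"az": 0},{"tx": -0.06,"ty": 0.004,"tz": -0.002,"ax": 0,"ay": 0,"az": 0},{"tx": -0.06,"ty": 0.01,"tz": -0.002,"ax": 0,"ay": 0,"az": 0},{"tx": -0.06,"ty": 0.01,"tz": -0.002,"ax": 0,"ay": 0,"az": 0},{"tx": -0.06,"ty": 0.01,"tz": -0.002,"ax": 0,"ay": 0,"az": 0},{"tx": -0.055,"ty": 0.01,"tz": -0.002,"ax": 0,"ay": 0,"az": 0},{"tx": 0,"ty": 0,"tz": 0,"ax": 0,"ay": 0,"az": 0},{"tx": 0,"ty": 0,"tz": 0,"ax": 0,"ay": 0,"az": 0}])

```text
time_s: 12.7
eef_pos: [0.449, 0.0942, 0.2322]
ee_rot: [[0.24, -0.012, -0.971], [0.971, -0.003, 0.24], [-0.006, -1.0, 0.011]]
force: [-0.9, 0.0, 0.5]
width: 0.095
```

```bash
python3 - <<'E'
from h import *
snap('wrist','w4');snap('scene','s4')
W,p=cloud('w4')
R=W.reshape(-1,3)
x=np.array([.9728,-.2318]);y=np.array([.2318,.9728])
for hng in [np.array([.6644,.0154])]:
    q=R[:,:2]-hng;a=q@x;b=q@y
    m=(R[:,2]>.099)&(R[:,2]<.115)&(a<-.17)&(a>-.26)&(abs(b)<.03)
    T=R[m];print(len(T));print(cv2.minAreaRect((T[:,:2]*1000).astype(np.float32)),np.median(T,0),'a',np.percentile(a[m],[1,50,99]),'b',np.percentile(b[m],[1,50,99]))
    m=(R[:,2]>.09)&(R[:,2]<.099)&(a<-.1)&(abs(b)<.11)&(a>-.25);print('lid front a',np.percentile(a[m],[.2,1,3]))
b=cv2.imread('pics/s4.png')[60:330,140:460];cv2.imwrite('pics/s4c.png',cv2.resize(b,None,fx=2,fy=2))
delta([.4514,.0662,.22],76.6)
E
```

```text
765
((467.3531188964844, 62.97915267944336), (57.586151123046875, 64.91441345214844), 73.499267578125) [0.46611797 0.06358707 0.1057924 ] a [-0.23485021 -0.20396556 -0.17252858] b [-0.02338223  0.00029875  0.02247651]
lid front a [-0.2345074  -0.19012078 -0.18971321]
err mm [  2.4 -28.5 -12.3] shift [-0.0338  0.0155 -0.0116] turn [-0.0066 -0.0046 -0.0038] shift after turn [-0.034   0.0154 -0.0112] n62.5=0.5
```

View pics/w4.png

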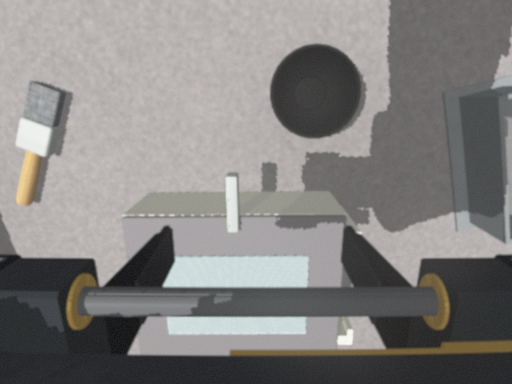

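The tab is at (232,203) in the wrist view. Its tip is 235 mm and the lid front 190 mm from the hinge, as they must be, and it lies on the box's centre line. I'll move over it and descend.

Emit:
send_rows(motion=[{"tx": -0.034,"ty": 0,"tz": -0.0115,"ax": -0.007,"ay": -0.005,"az": -0.004},{"tx": 0,"ty": 0.02,"tz": 0,"ax": 0,"ay": 0,"az": 0},{"tx": 0,"ty": 0.03,"tz": 0,"ax": 0,"ay": 0,"az": 0},{"tx": 0,"ty": 0,"tz": 0,"ax": 0,"ay": 0,"az": 0},{"tx": 0,"ty": 0,"tz": 0,"ax": 0,"ay": 0,"az": 0}])

```text
time_s: 13.42
eef_pos: [0.4532, 0.0695, 0.1922]
ee_rot: [[0.224, 0.003, -0.975], [0.975, 0.001, 0.224], [0.001, -1.0, -0.003]]
force: [0.2, -0.4, 0.5]
width: 0.0953
```

```bash
python3 - <<'E'
from h import *
delta([.4514,.0662,.098],76.6)
E
```

```text
err mm [ -1.8  -3.3 -94.2] shift [-0.0047  0.1178  0.0016] turn [0.0017 0.005  0.0008] shift after turn [-0.0046  0.1178  0.0013] n62.5=1.5
```

Emit:
send_rows(motion=[{"tx": -0.0046,"ty": 0.02,"tz": 0.0015,"ax": 0.002,"ay": 0.005,"az": 0.001},{"tx": 0,"ty": 0.03,"tz": 0,"ax": 0,"ay": 0,"az": 0},{"tx": 0,"ty": 0.03,"tz": 0,"ax": 0,"ay": 0,"az": 0},{"tx": 0,"ty": 0.025,"tz": 0,"ax": 0,"ay": 0,"az": 0},{"tx": 0,"ty": 0,"tz": 0,"ax": 0,"ay": 0,"az": 0},{"tx": 0,"ty": 0,"tz": 0,"ax": 0,"ay": 0,"az": 0}])

```text
time_s: 14.18
eef_pos: [0.4552, 0.0681, 0.1116]
ee_rot: [[0.229, 0.009, -0.973], [0.973, 0.0, 0.229], [0.002, -1.0, -0.009]]
force: [0.4, -0.5, 0.3]
width: 0.095
```

```bash
python3 - <<'E'
from h import *
delta([.4514,.0662,.098],76.6)
E
```

```text
err mm [ -3.8  -1.9 -13.6] shift [-0.0034  0.0169  0.0043] turn [0.0055 0.0018 0.0013] shift after turn [-0.0034  0.017   0.0041] n62.5=0.2
```

Emit:
send_rows(motion=[{"tx": -0.0034,"ty": 0.012,"tz": 0.0055,"ax": 0.006,"ay": 0.002,"az": 0.001},{"tx": 0,"ty": 0.01,"tz": 0,"ax": 0,"ay": 0,"az": 0},{"tx": 0,"ty": 0,"tz": 0,"ax": 0,"ay": 0,"az": 0},{"tx": 0,"ty": 0,"tz": 0,"ax": 0,"ay": 0,"az": 0}])

```text
time_s: 14.68
eef_pos: [0.4508, 0.0664, 0.0943]
ee_rot: [[0.232, 0.001, -0.973], [0.973, 0.001, 0.232], [0.001, -1.0, -0.001]]
force: [0.4, 0.5, 0.7]
width: 0.0952
```

```bash
python3 - <<'E'
from h import *
delta([.4514,.0662,.098],76.6)
E
```

```text
err mm [ 0.6 -0.2  3.7] shift [-0.0001 -0.0046 -0.0008] turn [ 0.0006 -0.0002  0.0006] shift after turn [-0.0001 -0.0046 -0.0008] n62.5=0.1
```

Emit:
send_rows(motion=[{"tx": 0,"ty": 0,"tz": 0,"ax": 0,"ay": 0,"az": 0},{"tx": 0,"ty": 0,"tz": 0,"ax": 0,"ay": 0,"az": 0},{"tx": 0,"ty": 0,"tz": 0,"ax": 0,"ay": 0,"az": 0},{"tx": 0,"ty": 0,"tz": 0,"ax": 0,"ay": 0,"az": 0},{"tx": 0,"ty": 0,"tz": 0,"ax": 0,"ay": 0,"az": 0},{"tx": 0,"ty": 0,"tz": 0,"ax": 0,"ay": 0,"az": 0},{"tx": 0,"ty": 0,"tz": 0,"ax": 0,"ay": 0,"az": 0},{"tx": 0,"ty": 0,"tz": 0,"ax": 0,"ay": 0,"az": 0},{"tx": 0,"ty": 0,"tz": 0,"ax": 0,"ay": 0,"az": 0},{"tx": 0,"ty": 0,"tz": 0,"ax": 0,"ay": 0,"az": 0}], grip=-1)

```text
time_s: 15.92
eef_pos: [0.451, 0.0664, 0.0947]
ee_rot: [[0.232, 0.002, -0.973], [0.973, 0.001, 0.232], [0.001, -1.0, -0.002]]
force: [0.3, 1.0, 0.8]
width: 0.0021
```

Emit:
send_rows(motion=[{"tx": 0,"ty": 0,"tz": 0,"ax": 0,"ay": 0,"az": 0},{"tx": 0,"ty": 0,"tz": 0,"ax": 0,"ay": 0,"az": 0},{"tx": 0,"ty": 0,"tz": 0,"ax": 0,"ay": 0,"az": 0}])

```text
time_s: 16.3
eef_pos: [0.451, 0.0664, 0.0947]
ee_rot: [[0.232, 0.002, -0.973], [0.973, 0.001, 0.232], [0.001, -1.0, -0.002]]
force: [0.0, -0.8, 0.7]
width: 0.0006
```

The opening reads 0.6 mm, so the fin was missed. I'll look before doing anything else.

```bash
python3 - <<'E'
from h import *
snap('wrist','w5');snap('scene','s5')
a=cv2.imread('pics/s5.png')[110:290,190:390];a=cv2.resize(a,(400,360),interpolation=3)
b=cv2.resize(cv2.imread('pics/w5.png'),(400,360));cv2.imwrite('pics/c5.png',np.hstack([a,b]))
W,p=cloud('w4');R=W.reshape(-1,3)
x=np.array([.9728,-.2318]);y=np.array([.2318,.9728]);q=R[:,:2]-np.array([.6644,.0154]);A=q@x;B=q@y
for a0 in np.arange(-.25,-.17,.006):
    m=(A>a0)&(A<a0+.006)&(abs(B)<.04)&(R[:,2]>.085);print(round(a0,3),m.sum(),np.round(np.percentile(R[m,2],[5,50,95]),4) if m.sum() else'',np.round(np.percentile(B[m&(R[:,2]>.1)],[1,50,99]),4) if (m&(R[:,2]>.1)).sum() else '')
E
```

```text
-0.25 1860 [0.3435 0.3533 0.3566] [-0.0391 -0.022   0.0392]
-0.244 1936 [0.2627 0.303  0.3461] [-0.0307 -0.0221 -0.0199]
-0.238 1006 [0.1039 0.3059 0.3409] [-0.0221 -0.0209  0.0039]
-0.232 767 [0.1058 0.3149 0.334 ] [-0.0222 -0.0211  0.0049]
-0.226 619 [0.1057 0.3082 0.3272] [-0.0222 -0.0212  0.0049]
-0.22 267 [0.105  0.3068 0.3223] [-0.0224 -0.0213  0.0056]
-0.214 74 [0.0967 0.1058 0.1069] [-0.0056 -0.0004  0.0055]
-0.208 75 [0.0989 0.1058 0.107 ] [-0.0059  0.0002  0.0053]
-0.202 69 [0.1005 0.1059 0.107 ] [-0.0061  0.0002  0.0059]
-0.196 130 [0.0871 0.1037 0.1069] [-0.0053  0.0009  0.0059]
-0.19 592 [0.0868 0.0975 0.1059] [-0.0055 -0.0001  0.0058]
-0.184 414 [0.0969 0.0982 0.1063] [-0.0058 -0.0003  0.0057]
-0.178 374 [0.0969 0.098  0.1054] [-0.0055  0.0004  0.0144]
-0.172 387 [0.0968 0.098  0.0992] [0.0346 0.0346 0.0346]
```

View pics/c5.png

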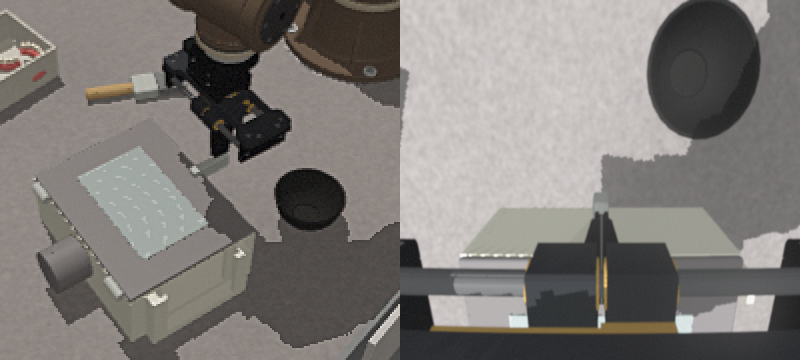

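```bash
python3 - <<'E'
from h import *
print(arm.tips_ahead, arm.read_state()['width'])
T=np.array([.451,.0664,.0947]);x=np.array([.9728,-.2318,0]);y=np.array([.2318,.9728,0])
for n,P in (('tcp',T),('tips',T-[0,0,.019]),('fin end top',np.array([.6644,.0154,.106])-.235*x),('fin root top',np.array([.6644,.0154,.106])-.19*x)):
    u=proj('s5',P);print(n,u,'crop',(u-[190,110])*2,'wrist',proj('w5',P)*[400/512,360/384]+[400,0])
W,p=cloud('s5');R=W[110:250,190:390];c=p[110:250,190:390]
q=R-np.array([.6644,.0154,0]);A=q@x;B=q@y;Z=R[...,2]
dark=c.max(-1)<70
for z0 in np.arange(.06,.2,.01):
    m=(Z>z0)&(Z<z0+.01)&(A<-.17)&(A>-.29)&(abs(B)<.06)
    if m.sum():
        print(round(z0,3),m.sum(),dark[m].sum(),'A',np.round(np.percentile(A[m],[2,50,98]),3),'B',np.round(np.percentile(B[m],[2,50,98]),3))
E
```

```text
0.019 6.34964243939434e-05
tcp [299.51656672 190.24215906] crop [219.03313344 160.48431812] wrist [600.90305026 218.2451556 ]
tips [299.11544236 194.78592599] crop [218.23088473 169.57185198] wrist [600.89295521 207.66074226]
fin end top [304.35384158 185.05039499] crop [228.70768316 150.10078998] wrist [600.68984996 202.14474886]
fin root top [290.89189809 192.04463356] crop [201.78379618 164.08926712] wrist [600.7598324  266.49622632]
0.08 15 0 A [-0.231 -0.207 -0.194] B [0.003 0.005 0.008]
0.09 219 19 A [-0.225 -0.179 -0.17 ] B [-0.054  0.006  0.058]
0.1 82 0 A [-0.229 -0.195 -0.172] B [-0.005  0.003  0.021]
0.11 16 12 A [-0.23  -0.214 -0.206] B [-0.002  0.005  0.007]
0.12 16 15 A [-0.225 -0.207 -0.205] B [-0.006  0.006  0.009]
0.13 26 25 A [-0.227 -0.21  -0.206] B [-0.006  0.008  0.01 ]
0.14 22 22 A [-0.222 -0.207 -0.205] B [-0.006  0.007  0.011]
0.15 19 18 A [-0.225 -0.208 -0.205] B [-0.008  0.006  0.012]
0.16 13 12 A [-0.226 -0.208 -0.204] B [0.002 0.012 0.013]
0.17 1 1 A [-0.206 -0.206 -0.206] B [0.009 0.009 0.009]
0.18 4 3 A [-0.23  -0.213 -0.209] B [0.023 0.024 0.025]
0.19 36 30 A [-0.241 -0.208 -0.182] B [-0.015  0.024  0.026]
0.2 155 121 A [-0.244 -0.19  -0.182] B [-0.059  0.024  0.055]
```

The scene depth shows the closed fingers ending just above the fin (dark pixels stop near z 0.107, reported tips 0.076). I'll check whether the earlier pictures show the same height offset.

```bash
python3 - <<'E'
from h import *
def prof(f,T,yaw,lo,hi,half=.07):
    W,p=cloud(f);y=np.array([np.cos(np.radians(yaw)),np.sin(np.radians(yaw)),0]);x=np.array([y[1],-y[0],0])
    q=W-np.array(T);A=q@x;B=q@y;Z=W[...,2];dark=(p.max(-1)<75)
    print(f,T)
    for z0 in np.arange(lo,hi,.008):
        m=(Z>z0)&(Z<z0+.008)&(abs(A)<.03)&(abs(B)<half)&dark
        if m.sum()>2:print('  dz',round(z0+.004-T[2],3),m.sum(),'A',np.round(np.percentile(A[m],[5,50,95]),3),'B',np.round(np.percentile(B[m],[5,50,95]),3))
prof('s2',(.5147,.3766,.2174),90.8,.17,.32)
prof('s3',(.515,.3815,.1205),90.8,.08,.22)
prof('s4',(.449,.0942,.2322),76.6,.18,.33)
E
```

```text
s2 (0.5147, 0.3766, 0.2174)
  dz 0.021 10 A [0.008 0.012 0.014] B [-0.008  0.     0.008]
  dz 0.029 23 A [-0.005  0.012  0.015] B [-0.009 -0.005  0.011]
  dz 0.037 23 A [-0.002  0.012  0.015] B [-0.01  -0.005  0.012]
  dz 0.045 32 A [-0.003  0.012  0.014] B [-0.011 -0.     0.012]
  dz 0.053 30 A [0.004 0.013 0.014] B [-0.013 -0.005  0.012]
  dz 0.061 29 A [0.011 0.013 0.014] B [-0.013  0.005  0.013]
  dz 0.069 27 A [0.007 0.013 0.015] B [-0.013 -0.005  0.014]
  dz 0.077 15 A [-0.007  0.013  0.014] B [-0.011 -0.006 -0.004]
  dz 0.085 8 A [-0.005  0.007  0.014] B [-0.01  -0.006 -0.006]
  dz 0.093 6 A [0.001 0.005 0.008] B [-0.006 -0.006  0.028]
  dz 0.101 9 A [-0.018  0.006  0.023] B [-0.006  0.027  0.028]
s3 (0.515, 0.3815, 0.1205)
  dz 0.019 9 A [-0.007  0.011  0.014] B [-0.05  -0.048  0.049]
  dz 0.027 15 A [-0.005  0.013  0.014] B [-0.052 -0.048  0.051]
  dz 0.035 20 A [0.001 0.013 0.014] B [-0.053 -0.048  0.052]
  dz 0.043 21 A [-0.005  0.012  0.015] B [-0.055 -0.048  0.052]
  dz 0.051 23 A [-0.001  0.013  0.015] B [-0.054 -0.048  0.054]
  dz 0.059 22 A [0.    0.012 0.014] B [-0.0
[... 284 characters left out ...]
 0.2322)
  dz 0.016 3 A [0.    0.001 0.009] B [-0.049 -0.047  0.042]
  dz 0.024 29 A [-0.005  0.004  0.014] B [-0.049 -0.047  0.053]
  dz 0.032 28 A [-0.003  0.01   0.015] B [-0.05   0.052  0.057]
  dz 0.04 41 A [-0.004  0.007  0.014] B [-0.048 -0.044  0.057]
  dz 0.048 42 A [-0.006  0.006  0.015] B [-0.05  -0.045  0.059]
  dz 0.056 39 A [-0.004  0.008  0.015] B [-0.051 -0.044  0.059]
  dz 0.064 28 A [0.001 0.01  0.015] B [-0.052 -0.046  0.06 ]
  dz 0.072 17 A [-0.005  0.012  0.015] B [-0.054 -0.048 -0.025]
  dz 0.08 14 A [-0.007  0.012  0.015] B [-0.055 -0.049 -0.046]
  dz 0.088 10 A [-0.003  0.002  0.007] B [-0.049 -0.047 -0.046]
  dz 0.096 10 A [0.004 0.008 0.013] B [-0.05  -0.048 -0.046]
```

The offset is the same in all the pictures: the real fingertips are about 15 mm above the reported TCP instead of 19 mm below it, so the real grasp point is about 34 mm above the reported one. The tool stays vertical, so I only need to shift z. I'll open and go 34 mm lower.

Emit:
send_rows(motion=[{"tx": 0,"ty": 0,"tz": 0,"ax": 0,"ay": 0,"az": 0},{"tx": 0,"ty": 0,"tz": 0,"ax": 0,"ay": 0,"az": 0},{"tx": 0,"ty": 0,"tz": 0,"ax": 0,"ay": 0,"az": 0},{"tx": 0,"ty": 0,"tz": 0,"ax": 0,"ay": 0,"az": 0},{"tx": 0,"ty": 0,"tz": 0,"ax": 0,"ay": 0,"az": 0},{"tx": 0,"ty": 0,"tz": 0,"ax": 0,"ay": 0,"az": 0},{"tx": 0,"ty": 0,"tz": 0,"ax": 0,"ay": 0,"az": 0},{"tx": 0,"ty": 0,"tz": 0,"ax": 0,"ay": 0,"az": 0}], grip=0)

```text
time_s: 17.4
eef_pos: [0.4511, 0.0664, 0.0947]
ee_rot: [[0.232, 0.002, -0.973], [0.973, 0.001, 0.232], [0.001, -1.0, -0.002]]
force: [-0.0, -0.2, -0.4]
width: 0.0473
```

Emit:
send_rows(motion=[{"tx": 0,"ty": 0.02,"tz": 0,"ax": 0.001,"ay": 0,"az": 0},{"tx": 0,"ty": 0.02,"tz": 0,"ax": 0,"ay": 0,"az": 0},{"tx": 0,"ty": 0.008,"tz": 0,"ax": 0,"ay": 0,"az": 0},{"tx": 0,"ty": 0,"tz": 0,"ax": 0,"ay": 0,"az": 0}])

```text
time_s: 17.9
eef_pos: [0.4515, 0.0665, 0.0557]
ee_rot: [[0.232, 0.001, -0.973], [0.973, 0.001, 0.232], [0.001, -1.0, -0.001]]
force: [-0.2, -0.3, -0.0]
width: 0.0477
```

```bash
python3 - <<'E'
from h import *
delta([.4514,.0662,.061],76.6);print(arm.read_state()['width'])
E
```

```text
err mm [-0.1 -0.3  5.3] shift [-0.0004 -0.0066  0.0001] turn [ 0.0007 -0.0002  0.0009] shift after turn [-0.0004 -0.0066  0.0001] n62.5=0.1
0.0476965406271875
```

Emit:
send_rows(motion=[{"tx": 0,"ty": -0.006,"tz": 0,"ax": 0,"ay": 0,"az": 0},{"tx": 0,"ty": 0,"tz": 0,"ax": 0,"ay": 0,"az": 0},{"tx": 0,"ty": 0,"tz": 0,"ax": 0,"ay": 0,"az": 0}])

```text
time_s: 18.27
eef_pos: [0.4521, 0.0665, 0.062]
ee_rot: [[0.232, 0.003, -0.973], [0.973, 0.001, 0.232], [0.002, -1.0, -0.003]]
force: [-0.1, 0.1, -0.3]
width: 0.0477
```

Emit:
send_rows(motion=[{"tx": 0,"ty": 0,"tz": 0,"ax": 0,"ay": 0,"az": 0},{"tx": 0,"ty": 0,"tz": 0,"ax": 0,"ay": 0,"az": 0},{"tx": 0,"ty": 0,"tz": 0,"ax": 0,"ay": 0,"az": 0},{"tx": 0,"ty": 0,"tz": 0,"ax": 0,"ay": 0,"az": 0},{"tx": 0,"ty": 0,"tz": 0,"ax": 0,"ay": 0,"az": 0},{"tx": 0,"ty": 0,"tz": 0,"ax": 0,"ay": 0,"az": 0},{"tx": 0,"ty": 0,"tz": 0,"ax": 0,"ay": 0,"az": 0},{"tx": 0,"ty": 0,"tz": 0,"ax": 0,"ay": 0,"az": 0}], grip=-1)

```text
time_s: 19.27
eef_pos: [0.4519, 0.0658, 0.0622]
ee_rot: [[0.231, 0.003, -0.973], [0.973, -0.0, 0.231], [0.001, -1.0, -0.003]]
force: [-0.1, -0.3, 1.8]
width: 0.012
```

The opening now reads 12 mm, so the fin is gripped. I'll lift along the arc in short stages, checking the radius each time.

Emit:
send_rows(motion=[{"tx": 0,"ty": -0.0238,"tz": -0.0016,"ax": 0,"ay": 0,"az": 0},{"tx": 0,"ty": -0.0236,"tz": -0.0037,"ax": 0,"ay": 0,"az": 0},{"tx": 0,"ty": -0.0231,"tz": -0.0058,"ax": 0,"ay": 0,"az": 0},{"tx": 0,"ty": 0,"tz": 0,"ax": 0,"ay": 0,"az": 0}])

```text
time_s: 19.77
eef_pos: [0.4607, 0.0636, 0.119]
ee_rot: [[0.231, 0.002, -0.973], [0.973, -0.0, 0.231], [0.0, -1.0, -0.002]]
force: [-0.6, -2.0, -0.8]
width: 0.012
```

```bash
cat > a.py <<'E'
from h import *
import sys
x=np.array([.9728,-.2318]);H=np.array([.6644,.0154])
s=arm.read_state();e=s['eef_pos'];a=-(e[:2]-H)@x;z=e[2]+.034-.0905
print('theta %.1f r %.4f'%(np.degrees(np.arctan2(z,a))-1.5,np.hypot(a,z)),'b %.4f'%((e[:2]-H)@[.2318,.9728]),'F',np.round(s['force'],1),s['width'])
for t in map(float,sys.argv[1:]):
    t=np.radians(t+1.5);X=[*(H-.2185*np.cos(t)*x),.2185*np.sin(t)+.0905-.034];delta(X,76.6)
E
python3 a.py 20 25 30
```

```text
theta 15.1 r 0.2184 b -0.0003 F [-0.6 -2.  -0.8] 0.012025739943056196
err mm [ 5.9 -1.1 17.6] shift [ 0.0004 -0.022  -0.0075] turn [0.0012 0.0004 0.0002] shift after turn [ 0.0004 -0.022  -0.0075] n62.5=0.3
err mm [13.4 -2.9 35. ] shift [ 0.0004 -0.0438 -0.0173] turn [0.0012 0.0004 0.0002] shift after turn [ 0.0004 -0.0438 -0.0172] n62.5=0.6
err mm [22.4 -5.  51.7] shift [ 0.0004 -0.0646 -0.0289] turn [0.0012 0.0004 0.0002] shift after turn [ 0.0004 -0.0646 -0.0287] n62.5=0.9
```

Emit:
send_rows(motion=[{"tx": 0,"ty": -0.022,"tz": -0.0075,"ax": 0.001,"ay": 0,"az": 0},{"tx": 0,"ty": -0.0218,"tz": -0.0098,"ax": 0,"ay": 0,"az": 0},{"tx": 0,"ty": -0.0208,"tz": -0.0115,"ax": 0,"ay": 0,"az": 0},{"tx": 0,"ty": 0,"tz": 0,"ax": 0,"ay": 0,"az": 0}])

```text
time_s: 20.27
eef_pos: [0.4817, 0.0586, 0.1677]
ee_rot: [[0.231, -0.005, -0.973], [0.973, 0.001, 0.231], [-0.0, -1.0, 0.005]]
force: [-1.9, -0.2, 0.8]
width: 0.0119
```

```bash
python3 a.py 35 40 45
```

```text
theta 29.1 r 0.2182 b -0.0003 F [-1.9 -0.2  0.8] 0.011879014886288362
err mm [11.8 -2.5 18.7] shift [ 0.0003 -0.0235 -0.015 ] turn [-0.0032  0.0003 -0.0001] shift after turn [ 0.0004 -0.0234 -0.0151] n62.5=0.4
err mm [23.5 -5.3 33.6] shift [ 0.0003 -0.0421 -0.0299] turn [-0.0032  0.0003 -0.0001] shift after turn [ 0.0004 -0.0419 -0.0301] n62.5=0.7
err mm [36.4 -8.4 47.3] shift [ 0.0003 -0.0593 -0.0464] turn [-0.0032  0.0003 -0.0001] shift after turn [ 0.0004 -0.0591 -0.0467] n62.5=1.0
```

Emit:
send_rows(motion=[{"tx": 0,"ty": -0.0235,"tz": -0.015,"ax": -0.003,"ay": 0,"az": 0},{"tx": 0,"ty": -0.0186,"tz": -0.015,"ax": 0,"ay": 0,"az": 0},{"tx": 0,"ty": -0.0172,"tz": -0.0165,"ax": 0,"ay": 0,"az": 0},{"tx": 0,"ty": 0,"tz": 0,"ax": 0,"ay": 0,"az": 0}])

```text
time_s: 20.78
eef_pos: [0.5146, 0.0508, 0.2099]
ee_rot: [[0.231, -0.01, -0.973], [0.973, 0.001, 0.231], [-0.001, -1.0, 0.01]]
force: [-3.9, 0.2, 4.1]
width: 0.0121
```

```bash
python3 a.py 50 55 60
```

```text
theta 43.4 r 0.2173 b -0.0003 F [-3.9  0.2  4.1] 0.0120592607747975
err mm [17.4 -3.9 17.6] shift [ 0.0003 -0.0222 -0.0221] turn [-0.0065  0.0003 -0.0008] shift after turn [ 0.0003 -0.022  -0.0223] n62.5=0.4
err mm [32.4 -7.4 28.8] shift [ 0.0003 -0.0364 -0.0412] turn [-0.0065  0.0003 -0.0008] shift after turn [ 0.0003 -0.036  -0.0416] n62.5=0.7
err mm [ 48.3 -11.2  38.6] shift [ 0.0002 -0.0489 -0.0615] turn [-0.0065  0.0003 -0.0008] shift after turn [ 0.0003 -0.0483 -0.062 ] n62.5=1.0
```

Emit:
send_rows(motion=[{"tx": 0,"ty": -0.0222,"tz": -0.0221,"ax": -0.004,"ay": 0,"az": 0},{"tx": 0,"ty": -0.0142,"tz": -0.0191,"ax": 0,"ay": 0,"az": 0},{"tx": 0,"ty": -0.0125,"tz": -0.0203,"ax": 0,"ay": 0,"az": 0},{"tx": 0,"ty": 0,"tz": 0,"ax": 0,"ay": 0,"az": 0},{"tx": 0,"ty": 0,"tz": 0,"ax": 0,"ay": 0,"az": 0}])

```text
time_s: 21.4
eef_pos: [0.5584, 0.0404, 0.2431]
ee_rot: [[0.231, -0.014, -0.973], [0.973, 0.001, 0.231], [-0.003, -1.0, 0.014]]
force: [-5.2, -1.9, 10.8]
width: 0.0117
```

```bash
python3 a.py 60
```

```text
theta 58.2 r 0.2161 b -0.0002 F [-5.2 -1.9 10.8] 0.011671207773442022
err mm [ 4.6 -0.8  5.4] shift [ 0.0003 -0.0069 -0.0058] turn [-0.0087  0.0006 -0.0017] shift after turn [ 0.0003 -0.0068 -0.0059] n62.5=0.1
```

Emit:
send_rows(motion=[{"tx": 0,"ty": -0.0065,"tz": -0.004,"ax": -0.005,"ay": 0,"az": -0.001},{"tx": 0,"ty": 0,"tz": 0,"ax": 0,"ay": 0,"az": 0},{"tx": 0,"ty": 0,"tz": 0,"ax": 0,"ay": 0,"az": 0},{"tx": 0,"ty": 0,"tz": 0,"ax": 0,"ay": 0,"az": 0}])

```text
time_s: 21.9
eef_pos: [0.5601, 0.04, 0.245]
ee_rot: [[0.231, -0.006, -0.973], [0.973, -0.0, 0.231], [-0.001, -1.0, 0.006]]
force: [-2.2, -1.4, 5.5]
width: 0.0116
```

```bash
python3 a.py 60; python3 - <<'E'
from h import *
snap('scene','s6');snap('top','t6')
# lid angle from the depth
x=np.array([.9728,-.2318]);y=np.array([.2318,.9728]);H=np.array([.6644,.0154])
for f in('s6','t6'):
    W,_=cloud(f);R=W.reshape(-1,3);R=R[~np.isnan(R[:,0])];q=R[:,:2]-H;a=-q@x;b=q@y;z=R[:,2]-.0905
    m=(a>.0)&(a<.13)&(abs(b)<.115)&(abs(b)>.04)&(z>.03)&(z<.2)&(abs(np.arctan2(z,a)-1.05)<.35)
    if m.sum()>20:
        v=np.polyfit(z[m],a[m],1);r=abs(np.polyval(v,z[m])-a[m]);k=r<.01;v=np.polyfit(z[m][k],a[m][k],1);print(f,m.sum(),'lid deg',np.degrees(np.arctan2(1,v[0])),v)
    s=R[(R[:,2]>.1)&(R[:,2]<.16)&(abs(R[:,0]-.5135)<.08)&(abs(R[:,1]-.38)<.06)]
    if len(s)>5:print(f,'panel',len(s),cv2.minAreaRect((s[:,:2]*1000).astype(np.float32)),s[:,2].max())
    for n,u0,u1,v0,v1,l,h in(('bowl',185,230,217,269,.04,.06),('jar',326,352,115,154,.07,.1)):
        if f=='t6':
            g=W[v0:v1,u0:u1].reshape(-1,3);g=g[(g[:,2]>l)&(g[:,2]<h)];print(n,len(g),len(g) and np.round(np.median(g,0),3))
a=cv2.imread('pics/s6.png')[60:330,140:500];cv2.imwrite('pics/s6c.png',cv2.resize(a,None,fx=2.2,fy=2.2))
E
```

```text
theta 58.9 r 0.2168 b -0.0002 F [-2.2 -1.4  5.5] 0.011583905101498464
err mm [ 2.8 -0.5  3.6] shift [ 0.0002 -0.0045 -0.0036] turn [-0.0037  0.0007 -0.0009] shift after turn [ 0.0003 -0.0045 -0.0036] n62.5=0.1
s6 2848 lid deg 56.695207498388875 [ 0.65699697 -0.01234714]
s6 panel 356 ((519.2122802734375, 380.9295654296875), (118.69587707519531, 9.622900009155273), 0.9134900569915771) 0.14793546913496392
t6 211 lid deg 56.41805041831357 [ 0.6639444  -0.01178023]
t6 panel 341 ((516.3021240234375, 381.3696594238281), (116.69857025146484, 12.475300788879395), 0.6587482690811157) 0.1498401521780024
bowl 0 0
jar 283 [ 0.705 -0.24   0.085]
```

View pics/s6c.png

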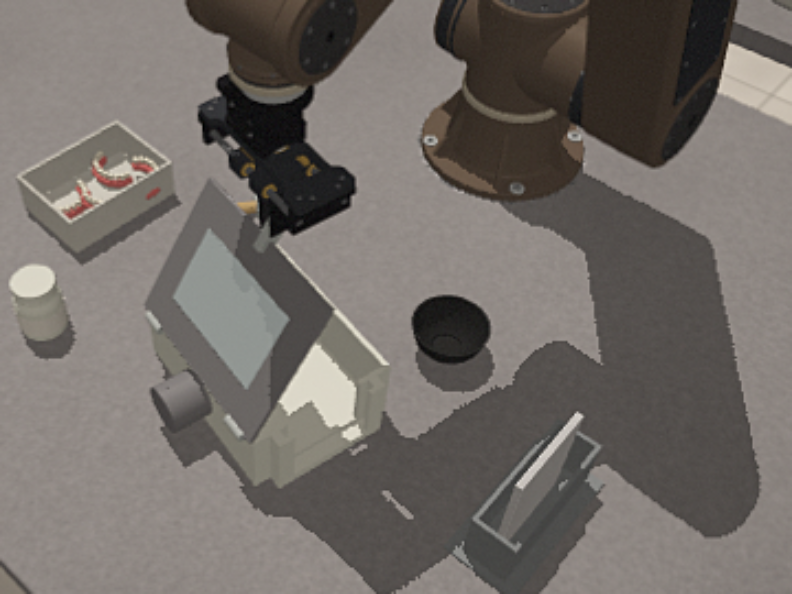

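The lid is open and held at the tab (crop (263,235)), the panel stands in the stand at (545,475), and the bowl and jar have not moved. Depth gives 56.5° and kinematics 58.9°, so I'll add about 2°.

Emit:
send_rows(motion=[{"tx": 0,"ty": -0.006,"tz": -0.007,"ax": -0.003,"ay": 0,"az": 0},{"tx": 0,"ty": 0,"tz": 0,"ax": 0,"ay": 0,"az": 0},{"tx": 0,"ty": 0,"tz": 0,"ax": 0,"ay": 0,"az": 0},{"tx": 0,"ty": 0,"tz": 0,"ax": 0,"ay": 0,"az": 0},{"tx": 0,"ty": 0,"tz": 0,"ax": 0,"ay": 0,"az": 0},{"tx": 0,"ty": 0,"tz": 0,"ax": 0,"ay": 0,"az": 0}])

```text
time_s: 22.75
eef_pos: [0.5652, 0.0388, 0.2482]
ee_rot: [[0.231, -0.002, -0.973], [0.973, -0.001, 0.231], [-0.002, -1.0, 0.002]]
force: [-2.2, -1.3, 0.3]
width: 0.012
```

```bash
python3 a.py 60; cat > l.py <<'E'
from h import *
import sys
f=sys.argv[1];snap('scene',f)
x=np.array([.9728,-.2318]);y=np.array([.2318,.9728]);H=np.array([.6644,.0154])
W,_=cloud(f);R=W.reshape(-1,3);R=R[~np.isnan(R[:,0])];q=R[:,:2]-H;a=-q@x;b=q@y;z=R[:,2]-.0905
m=(a>.0)&(a<.13)&(abs(b)<.115)&(abs(b)>.04)&(z>.03)&(z<.2)&(abs(np.arctan2(z,a)-1.05)<.35)
v=np.polyfit(z[m],a[m],1);k=abs(np.polyval(v,z[m])-a[m])<.01;v=np.polyfit(z[m][k],a[m][k],1);print('lid deg',np.degrees(np.arctan2(1,v[0])))
def med(n,g,l,h):
    V,_=cloud(n);t=V[g[0]:g[1],g[2]:g[3]].reshape(-1,3);t=t[(t[:,2]>l)&(t[:,2]<h)];return np.round(np.median(t,0),3)
for nm,g,l,h in(('bowl',(185,230,320,370),.03,.06),('brush',(140,168,225,250),.004,.03),('jar',(170,220,135,180),.07,.1)):print(nm,med('s0',g,l,h),med(f,g,l,h))
E
python3 l.py s7; python3 l.py s8; python3 a.py
```

```text
theta 60.5 r 0.2171 b -0.0002 F [-2.2 -1.3  0.3] 0.011959924019957711
err mm [-2.2  0.7  0.3] shift [ 0.0003 -0.0004  0.0029] turn [-0.0013  0.0008 -0.0011] shift after turn [ 0.0003 -0.0004  0.0029] n62.5=0.0
lid deg 58.249075137501535
bowl [0.363 0.169 0.043] [0.364 0.168 0.043]
brush [ 0.408 -0.205  0.015] [ 0.387 -0.194  0.018]
jar [ 0.71  -0.235  0.084] [ 0.71  -0.235  0.084]
lid deg 58.25478989575569
bowl [0.363 0.169 0.043] [0.364 0.169 0.043]
brush [ 0.408 -0.205  0.015] [ 0.387 -0.2    0.016]
jar [ 0.71  -0.235  0.084] [ 0.711 -0.235  0.085]
theta 60.5 r 0.2171 b -0.0002 F [-1.2 -1.7  1.2] 0.011732072525448004
```

```bash
python3 - <<'E'
from h import *
for f in('t0','t6'):
    W,_=cloud(f);t=W[220:275,298:342].reshape(-1,3);t=t[(t[:,2]>.006)&(t[:,2]<.03)];print('brush',f,len(t),np.round(np.median(t,0),3))
print(abs(arm.read_state()['dq']).max(),arm.close_job())
E
```

```text
brush t0 498 [ 0.345 -0.166  0.018]
brush t6 499 [ 0.345 -0.166  0.018]
the job is handed in; nothing more can be done
0.0015979925281498519 None
```

I lifted the side panel out of its slots, lowered it into the stand and let it go. Then I raised the lid by its tab and handed the job in at about 23 s, with the gripper still holding the lid.

**Last checks**
- **Lid:** depth images gave 58.2° twice in a row and the arm's own position gave 60.5°. The two disagree by about 2°, but both are within 60 ± 8°. The fin was gripped (opening 12 mm) and the arm was at rest.
- **Panel:** it stands almost upright in the stand, its centre about 3–6 mm from the middle.
- **Bowl, jar and brush:** their measured positions changed by no more than about 1 mm. One scene-camera check showed the brush about 2 cm off. I put this down to the open lid or gripper hiding part of it, because the top camera showed no shift.

**Problems on the way**
- **Height offset:** the first grip on the tab missed. In the images the real grasp point sits about 34 mm above the reported one, so I corrected the height and gripped again.
- **Shallow panel grip:** because of the same offset, the fingers held the panel by only about 13 mm at its top edge. It held without slipping.

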